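# Wedge the rocking titration frame tight

## Robot

A 6-joint arm with a two-finger parallel gripper is mounted at the origin on the work surface. World frame = base frame: x ahead of the robot, y to its left, z up, the work surface at z = 0. Lengths are in mm, angles in rad, forces in N, time in s.
With the tool pointing down it reaches from about 300 to 775 mm from the base axis. Payload 14.6 kg.
Tool frame: the origin (TCP) lies at the very end of the fingers, on their centre line; the grasp point (between the pads) lies env.grasp_offset behind it (env.grasp_offset is the distance from the TCP to the grasp point, in mm); z points along the fingers, y is the line along which they close (so a half turn about z gives the same grasp; the last joint's range is limited). The gripper opens to 85 mm and grips with 20 to 120 N. Pads are 22 mm wide; open, the fingers measure 114 mm over their backs; the gripper's body (76 mm by 85 mm) begins 54 mm behind the grasp point. The pads swing forward as they close: fully open they stand 13 mm farther back than shut.
Start: joints at [-1.299, 0.3, 1.521, -0, 1.321, -0.067], TCP at [182.788, -518.727, 209.181] pointing down, gripper open.
Joint ranges: [-3.03, 3.03], [-0.79, 2.21], [0.23, 2.52], [-1.04, 4.18], [0, 3.07], [-2.55, 2.55]. Speed limits (rad/s): [2.22, 2.22, 2.57, 3.14, 3.14, 3.14].

## Interface

Orientations are given as a unit quaternion [x, y, z, w].
In Python, from cell import env, optics, job_done gives the robot as it stands.
- The arm moves only by the tool step_arm, never from a script. Its argument "increments" is a list of rows, each a list of 3 entries, a list of its own where there are three numbers: the shift along the tool's x, y, z in mm, then the turn, a rotation vector about the tool's x, y, z in rad, then the finger opening in mm, from 0 to 85.4. In form: [[[dx, dy, dz], [ax, ay, az], jaw], ...]. A call has 1 to 5 rows; each row shifts and turns the commanded pose from where the row before left it, along the tool's axes as they then stand; what a row does not reach is not made up. A row lasts 1/12 s, in which the tool goes at most 41.7 mm and 7.16 degrees, less where a joint would pass 70% of its speed; a pose out of reach is approached as far as the arm can. A call is refused whole if a number of a shift passes 41.7 or a number of a turn 0.125, either way. A call with a gripper value outside its range is refused whole. The fingers move at their own pace and stop on an object; the grip force is fixed at half the most. Time passes only in rows, so rows that do not move let the fingers close. It gives the time, the measured TCP pose, the force, the opening and the grip force at its end, in the units of the state.
- env.observe(): the state, without advancing time (a new reading comes with each control period).
- optics.get_image(name): name is "scene" or "top" or "wrist"; returns (picture, depth): 384x512x3 uint8, blue, green, red; 384x512 float32, mm along the optical axis (not along the pixel's ray), 0 where there is no reading.
- optics.camera_info(name): a dict with "fovy" (degrees; the focal length in pixels is half the picture's height over the tangent of half this angle, whatever the lens; pixels are square), "cx", "cy" (the principal point, pixels), "k1" (the pictures are not rectified: a ray, as slopes to the right and down, at radius r is drawn at 1 + k1 r^2 times it, then the intrinsics apply), "world_from_camera" (4x4, takes a point from camera to world coordinates). Camera axes: x right, y down, z forward; pixel columns grow to the right and rows downward; lengths in mm; the calibration is good to about 2 mm. A picture is of the moment at which its call begins: read the wrist's pose just before it. camera_info takes no time and is no camera call; for the wrist camera it gives the pose at the moment of the call.
- job_done(): hands the job in; it is judged then, once.
The state is a dict: "time": time; "joint_positions": joint angles; "joint_velocities": joint speeds; "effort": joint torques, N m; "ee_pos": TCP position; "tcp_rot": TCP orientation; "wrist_force": force on the tool from outside, world axes, zero at the start; "ft_torque": the same for the moment, N m; "grip_width": opening from 0.0 (shut) to 1.0 (fully open); "gripper_force": force on a finger pad.
Only numpy, scipy, OpenCV 4.12 (cv2) and the standard library are available. Lean on these libraries where they do the work, as an engineer would, in place of code of your own. Each camera call takes 0.05 s, during which the arm holds its last target. There are 200 camera calls.

## Task

The titration frame rocks because one foot hangs clear of the bench: take the mallet by its handle and, leaning it to get under the rails, tap the orange wedge sideways under that foot with short taps of about a centimetre, drawing the mallet off the wedge between taps, until the wedge goes no further and is fully home. Drive it with the mallet only, never with the gripper, then stand the mallet upright on its head in the middle of the green mat and let go. Leave the bottles and other ware where they stand.

Things in the scene. Friction and masses are not known exactly. Their poses are not given: they have to be found in the camera images.
- wedge_face (a point): Centre of the struck face of the orange wedge lying on the bench under the frame, 18 mm above the bench. Wedge 120 mm long, 44 mm wide; thick end a block 36 mm high, then a taper from 30 to 12 mm. y: level, from this face to the thin tip, the way it is driven; z up; x level, away from the robot's side. The bench before the face is free for 170 mm.
- wedge (a joint): How far the wedge has been driven, in m along its y: 0 fully drawn out, 0.055 fully home, where its slope meets the foot and it stops dead. It starts between 0 and 0.012. It slides stiffly, needing about 5 N at the start and 8 N near the end, and stays where it is left.
- rails (a point): Point midway between the two aluminium lower rails of the frame, above the struck face of the fully drawn-out wedge, 160 mm above the bench. Rails 14 mm thick, along y, centres at x = -20 and +20 mm. An upright mallet does not fit: lean it 25 to 40 degrees, handle top towards -x (robot side). Posts at y = +128 and -200 mm, a top rail 170 mm higher. Axes as wedge_face.
- foot (a point): Middle of the lower edge, on the wedge's side, of the frame's hanging foot (dark steel plate, 120 mm along x, 40 mm along y, 14 mm thick), 24 mm above the bench; the wedge goes under it. Two guide strips 8 mm high lie beside the wedge from 33 mm before this edge onward. Axes as wedge_face.
- mallet_grip (a point): Point on the handle of the mallet, which stands on its head, handle straight up; 100 mm above its underside, 77 mm above the head's centre. Wooden handle, 24 mm along the mallet's y and 28 mm along x, from the head's top (46 mm) to 135 mm above the underside. z up along the handle; y runs along the head, through its two striking faces.
- mallet_head (a point): Centre of the black rubber mallet head: a block 100 mm long along y (striking faces at y = -50 and +50 mm, use either), 46 mm along x, 46 mm high; 23 mm above the underside. The mallet weighs 0.22 to 0.42 kg, mostly in the head. Axes as mallet_grip.
- mat: Round green mat fixed on the bench, 160 mm in diameter, 4 mm thick; origin at the centre of its underside, on the bench.
- bottle_amber: Bystander: amber glass bottle, 68 mm in diameter, 150 mm tall; origin at the centre of its underside.
- bottle_white: Bystander: white plastic bottle, 64 mm in diameter, 170 mm tall; origin at the centre of its underside.
- sieve: Bystander: brass sieve pan, 180 mm in diameter, 50 mm tall; origin at the centre of its underside.
- jar: Bystander: glass jar, 72 mm in diameter, 90 mm tall; origin at the centre of its underside.
- dish: Bystander: white bowl, 100 mm in diameter, 35 mm tall; origin at the centre of its underside.
- beaker: Bystander: blue cup, 68 mm in diameter, 75 mm tall; origin at the centre of its underside.
- brush: Bystander: lying brush, 170 mm long; origin under its middle.
Not all that is in view belongs to the job. Several things have the shape of the mat; the one meant has the colours described above.

How it is judged (in metres and radians):
On the way, in this order (a step that is already met when the one before it is completed fails the run):
1. the mallet is taken up off the bench (height (world z) of mallet_head above 0.045 m), for 0.1 s.
2. the wedge has been tapped part of the way (between 18 and 46 mm) and the mallet is off it again (value of joint wedge between 0.018 and 0.046 m and contact force between mallet and wedge below 0.2 N), for 0.1 s.
3. the wedge is home (within 3.5 mm of its stop) (value of joint wedge above 0.0515 m), for 0.1 s.
At the end, for the whole second after the job is handed in: The wedge is within 3.5 mm of its stop under the foot; the mallet stands released and still on its head on the green mat, handle upright within about 6 degrees, its head's centre within 35 mm of the mat's centre (value of joint wedge above 0.0515 m and horizontal distance between mallet_head and mat below 0.035 m and angle between mallet_head's own z axis and vertical below 0.1 rad and height (world z) of mallet_head between 0.02 and 0.035 m and linear speed of mallet below 0.02 m/s and contact force between mallet and the fingers below 0.1 N); the robot touches nothing.
It fails at once if the gripper or arm touches the wedge (more than 1 N) (contact force between any of the fingers, the arm and wedge above 1 N).
It fails at once if a bystander is moved by more than 30 mm (distance of any of bottle_amber, bottle_white, sieve, jar, dish, beaker, brush from where it was at the start of the episode above 0.03 m).
It also fails if it takes over 61 s, if anything falls off the work surface, if the arm or the gripper's body presses on something with over 40 N, if the wrist force passes 120 N, or if a joint passes its speed limit or range.

## Working session

There is one attempt and no reset: what is moved stays moved. The work goes in short steps, Python scripts to look and compute and a tool call to move; the robot and the scene stay as the last step left them, time stands still between calls to the robot, and variables do not carry over. Pictures are saved under pics/ and viewed, at most 10 in all, crops included, and the job is handed in when it is done.

Besides the shell and the picture viewer there is one more tool, called after "Emit:" by a JSON object that holds its "op" and its "data", one argument or row to a line. step_arm: Moves the arm, as the interface text tells. Its arguments: {"type":"object","properties":{"increments":{"type":"array","items":{"type":"array"}}},"required":["increments"]}

```bash
mkdir -p pics; cat > h.py <<'E'
import numpy as np, cv2
from cell import env, optics, job_done
def cam(n):
    i=optics.camera_info(n); im,d=optics.get_image(n)
    return i,im,d
def cloud(i,d):
    h,w=d.shape; f=h/2/np.tan(np.radians(i['fovy'])/2)
    K=np.array([[f,0,i['cx']],[0,f,i['cy']],[0,0,1.]])
    u,v=np.meshgrid(np.arange(w),np.arange(h))
    p=np.stack([u,v],-1).reshape(-1,1,2).astype(float)
    s=cv2.undistortPoints(p,K,np.array([i['k1'],0,0,0.])).reshape(h,w,2)
    P=np.dstack([s*d[...,None],d]); T=np.array(i['world_from_camera'])
    return P@T[:3,:3].T+T[:3,3]
E
python3 - <<'E'
from h import *
print(env.grasp_offset, env.observe())
for n in ('scene','top'):
    i,im,d=cam(n); P=cloud(i,d); np.savez(n+'.npz',P=P,im=im,d=d); print(n,i)
    cv2.imwrite(f'pics/{n}0.png',cv2.resize(im,(800,600)))
E
```

```text
18.700000000000003 {'time': 0.0, 'joint_positions': array([-1.29861775e+00,  3.00483503e-01,  1.52159582e+00, -3.32338177e-05,
        1.32070535e+00, -6.66066596e-02]), 'joint_velocities': array([ 0.00121255, -0.00054614, -0.00047152, -0.00096854,  0.00010293,
        0.00113842]), 'effort': array([-2.89335985e-04, -5.43505669e+01, -3.61791015e+01, -1.05558952e-04,
        4.05767452e-03, -4.22423466e-05]), 'ee_pos': array([ 182.70156842, -518.48466344,  208.60829289]), 'tcp_rot': array([ 9.85686474e-01,  1.68587723e-01, -7.71660377e-05, -5.91211241e-04]), 'wrist_force': array([ 0.02966244, -0.03551978,  0.65412107]), 'ft_torque': array([0.02068477, 0.01473353, 0.0288977 ]), 'gripper_force': 0.0, 'grip_width': 1.0010504282454382}
scene {'fovy': 45.71283203724498, 'cx': 251.2868221806481, 'cy': 191.45880279864454, 'k1': 0.000255150691383464, 'world_from_camera': array([[ 4.70388085e-01,  5.82883479e-01, -6.62557092e-01,
         1.37624058e+03],
       [ 8.82459615e-01, -3.10463907e-01,  3.53379670e-01,
        -4.54500643e+02],
       [ 2.79107854e-04, -7.50905462e-01, -6.60409653e-01,
         1.00222144e+03],
       [ 0.00000000e+00,  0.00000000e+00,  0.00000000e+00,
         1.00000000e+00]])}
top {'fovy': 48.16160121958943, 'cx': 252.1863700080841, 'cy': 202.50007873194335, 'k1': -0.12505400105606077, 'world_from_camera': array([[ 2.72693695e-02, -9.80087393e-01,  1.96685239e-01,
         2.24967430e+02],
       [-9.99625025e-01, -2.72259489e-02,  2.92515551e-03,
         1.03244191e+01],
       [ 2.48803422e-03, -1.96691254e-01, -9.80462320e-01,
         1.42786147e+03],
       [ 0.00000000e+00,  0.00000000e+00,  0.00000000e+00,
         1.00000000e+00]])}
```

View pics/scene0.png

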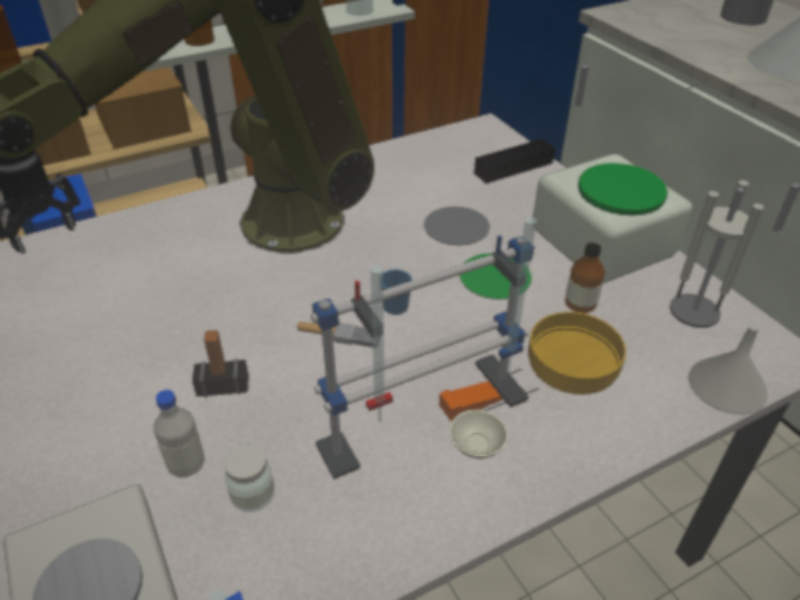

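View pics/top0.png

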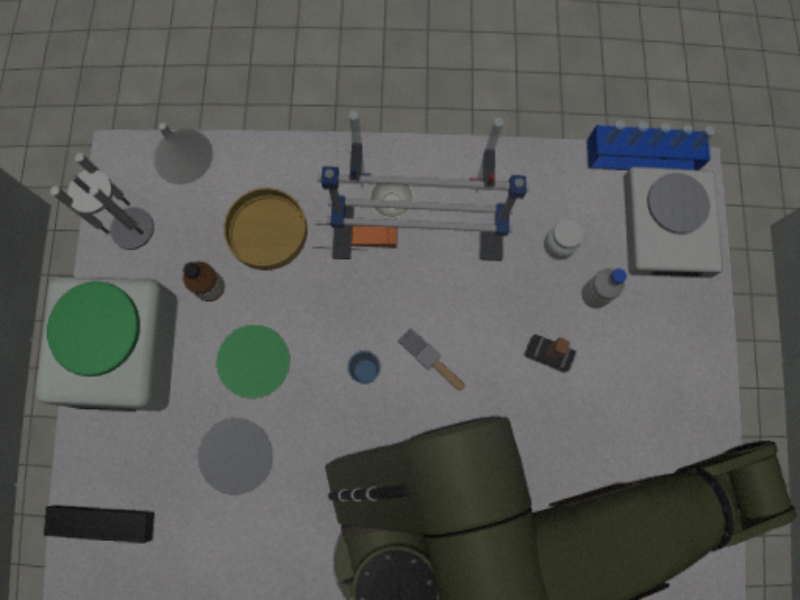

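The scene view shows the mallet at (220,370), the wedge at (470,397) and the bench mat at (495,275). In the top view the mallet is at (550,352), the wedge at (375,236), the frame rails run along row ~210, and the bench mat is at (253,361). The green disc at (92,328) stands on a box, so it is a decoy.

```bash
python3 - <<'E'
from h import *
def rep(name,pts):
    if len(pts)<5: print(name,'few',len(pts));return
    xy=pts[:,:2].astype(np.float32); r=cv2.minAreaRect(xy)
    print(name,len(pts),'med',np.median(pts,0).round(1),'z',np.percentile(pts[:,2],[5,50,95]).round(1),'rect',np.round(cv2.boxPoints(r),1).tolist())
for n in('top','scene'):
    D=np.load(n+'.npz');P=D['P'];im=D['im'];hsv=cv2.cvtColor(im,cv2.COLOR_BGR2HSV).astype(int);H,S,V=[hsv[...,k] for k in range(3)]
    ok=D['d']>0;z=P[...,2];X=P[...,0];Y=P[...,1]
    print(n,'bench z',np.median(z[ok&(abs(z)<15)]))
    g=ok&(H>45)&(H<80)&(S>120)&(z<30)&(z>-20)&(Y>0)
    m=g; 
    if m.any():
        c,r=cv2.minEnclosingCircle(P[m][:,:2].astype(np.float32));print('mat',m.sum(),c,r,np.median(z[m]))
    o=ok&(H>3)&(H<14)&(S>180)&(z<60)&(z>-10)
    for lo,hi in((31,45),(5,31)):
        rep(f'wedge{lo}',P[o&(z>lo)&(z<hi)])
    o2=ok&(X>200)&(X<420)&(Y<-150)&(Y>-450)
    rep('head top',P[o2&(z>38)&(z<52)&(V<90)&(abs(Y+270)<90)&(abs(X-300)<80)])
    rep('handle top',P[o2&(z>125)&(z<145)&(abs(Y+270)<90)])
    rep('handle',P[o2&(z>60)&(z<140)&(abs(Y+270)<90)&(abs(X-300)<70)])
    ra=ok&(z>140)&(z<185)&(X>400)&(Y<250)&(Y>-250); rep('rails',P[ra])
    rt=ok&(z>310)&(z<355)&(X>380); rep('toprail',P[rt])
    ft=ok&(z>24)&(z<46)&(V<100)&(X>380)&(Y>0)&(Y<160)&~o; rep('foot',P[ft])
    if n=='top':
        for q,(u,v) in dict(amber=(205,283),white=(608,287),jar=(565,240),dish=(392,195),beaker=(364,366),brush=(430,358),sieve=(265,228),mh=(540,350)).items(): print(q,P[int(v*.64),int(u*.64)].round(0))
E
python3 - <<'E'
import cv2
a=cv2.imread('pics/top0.png')[150:270,300:540]; b=cv2.imread('pics/top0.png')[320:390,500:600]
cv2.imwrite('pics/crop1.png',cv2.resize(a,(800,400)))
E
```

```text
top bench z -0.3691076524307846
mat 193 (408.1896667480469, 317.3902282714844) 76.19155883789062 2.7130161149955256
wedge31 few 0
wedge5 few 0
head top few 0
handle top few 0
handle few 0
rails 1198 med [676.2 -29.7 165.7] z [158.  165.7 174.7] rect [[653.0999755859375, -213.0], [750.5999755859375, -214.39999389648438], [755.9000244140625, 152.3000030517578], [658.4000244140625, 153.8000030517578]]
toprail 1141 med [686.8 -39.2 337.6] z [327.7 337.6 348.3] rect [[663.9000244140625, -214.0], [747.7999877929688, -215.89999389648438], [755.7999877929688, 153.60000610351562], [671.7999877929688, 155.39999389648438]]
foot 358 med [668.5 122.2  36. ] z [26.4 36.  41.8] rect [[376.0, 49.20000076293945], [803.0999755859375, -0.800000011920929], [819.0, 135.39999389648438], [392.0, 185.39999389648438]]
amber [549. 403. 109.]
white [ 560. -416.  129.]
jar [ 667. -337.   95.]
dish [790.  30.   9.]
beaker [401.  79.  10.]
brush [421. -63.  16.]
sieve [707. 311.   5.]
mh [ 438. -290.   49.]
scene bench z -0.6661815658357
mat 434 (406.6719665527344, 318.4728088378906) 74.46110534667969 3.205270831
[... 365 characters left out ...]
4741211], [672.5999755859375, 121.5999984741211]]
head top few 0
handle top few 0
handle few 0
rails 1663 med [702.8 -46.1 164.8] z [156.  164.8 176.2] rect [[651.5, -212.10000610351562], [757.0, -214.5], [765.2000122070312, 156.60000610351562], [659.7999877929688, 158.89999389648438]]
toprail 1588 med [695.6 -58.7 335.5] z [321.  335.5 348.7] rect [[665.9000244140625, -212.60000610351562], [758.4000244140625, -214.89999389648438], [767.4000244140625, 154.8000030517578], [674.9000244140625, 157.10000610351562]]
foot 495 med [695.9 126.3  36.6] z [28.8 36.6 41.1] rect [[384.5, 100.80000305175781], [394.79998779296875, 47.0], [757.9000244140625, 116.69999694824219], [747.5999755859375, 170.5]]
```

View pics/crop1.png

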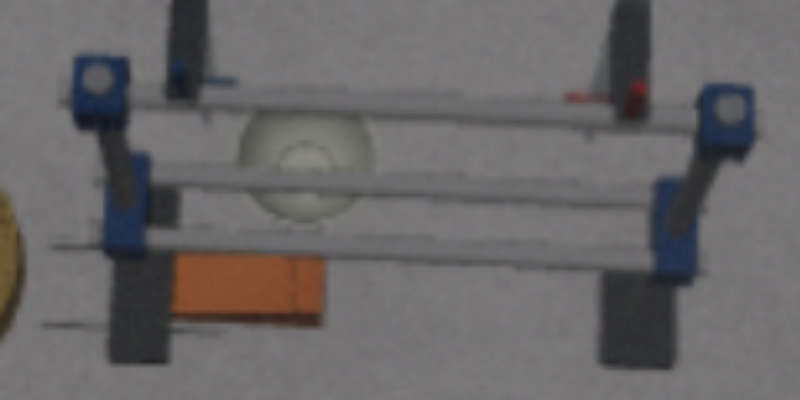

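The crop shows the orange wedge under the near rail. Its struck face is at crop x≈325 and its tip runs under the left foot, so it is driven towards world +y. Next I fix the mallet region and refine.

```bash
python3 - <<'E'
from h import *
from scipy.optimize import minimize
for n in('top','scene'):
    D=np.load(n+'.npz');P=D['P'];ok=D['d']>0;X,Y,z=P[...,0],P[...,1],P[...,2]
    R=ok&(abs(X-440)<90)&(abs(Y+290)<90)
    for nm,lo,hi in(('headtop',40,52),('handle',60,128),('handletop',128,142),('all',12,150)):
        p=P[R&(z>lo)&(z<hi)]
        if len(p)<5: print(n,nm,len(p));continue
        r=cv2.minAreaRect(p[:,:2].astype(np.float32)); print(n,nm,len(p),p.mean(0).round(1),'c',np.round(r[0],1),np.round(r[1],1),round(r[2],1),'z95',np.percentile(p[:,2],95).round(1))
    # rails: lines
    for nm,zz,xl,xh in(('lowA',160,660,700),('lowB',160,700,740),('top',330,640,740)):
        m=ok&(abs(z-zz-3)<12)&(X>xl)&(X<xh)&(Y>-150)&(Y<80)
        p=P[m]
        if len(p)>20:
            f=np.polyfit(p[:,1],p[:,0],1);print(n,nm,len(p),f.round(4),p[:,2].mean().round(1),'std',np.std(p[:,0]-np.polyval(f,p[:,1])).round(1))
    hsv=cv2.cvtColor(D['im'],cv2.COLOR_BGR2HSV).astype(int)
    o=ok&(abs(hsv[...,0]-9)<8)&(hsv[...,1]>130)&(abs(X-690)<50)&(Y<140)&(Y>-60)&(z>3)
    p=P[o]; print(n,'wedge',len(p), 'Ymin',np.percentile(p[:,1],[0,1,3,5,10]).round(1),'Z',np.percentile(p[:,2],[1,50,99]).round(1),'X',np.percentile(p[:,0],[1,50,99]).round(1),'Ymax',p[:,1].max().round(1))
    ft=ok&(z>26)&(z<46)&(hsv[...,2]<100)&~o&(X>630)&(X<765)&(Y>70)&(Y<175);p=P[ft]
    r=cv2.minAreaRect(p[:,:2].astype(np.float32));print('foot',len(p),p.mean(0).round(1),np.round(r[0],1),np.round(r[1],1),round(r[2],1),np.percentile(p[:,1],[1,5,95,99]).round(1),np.percentile(p[:,2],[5,50,95]).round(1))
E
```

```text
top headtop 299 [ 434.4 -313.8   45.8] c [ 436.1 -317.7] [98.1 46.7] 68.6 z95 50.2
top handle 60 [ 431.7 -309.4   93.7] c [ 434.  -309.6] [33.9 18.3] 17.9 z95 121.6
top handletop 73 [ 435.6 -316.8  134.1] c [ 435.3 -317.5] [25.2 27.3] 69.8 z95 138.5
top all 515 [ 432.9 -311.8   61.5] c [ 435.8 -317.4] [98.6 48. ] 69.2 z95 135.0
top lowA 332 [-3.30000e-03  6.67685e+02] 164.7 std 7.0
top lowB 318 [1.560000e-02 7.071464e+02] 165.0 std 3.8
top top 474 [-6.410000e-02  6.880778e+02] 335.1 std 13.9
top wedge 316 Ymin [16.2 16.5 18.2 20.1 26.4] Z [11.1 23.7 39.5] X [667.6 687.9 708.9] Ymax 112.9
foot 269 [674.4 129.6  36.6] [689.9 131.9] [ 40.  119.8] 88.7 [111.2 113.5 149.8 151.6] [30.9 36.7 41.8]
scene headtop 355 [ 443.  -315.3   45.1] c [ 438.8 -314.8] [95.8 54. ] 69.4 z95 48.8
scene handle 181 [ 448.5 -316.7   94.9] c [ 445.2 -312.2] [20.  34.2] 20.9 z95 125.9
scene handletop 69 [ 440.4 -315.3  133.1] c [ 439.6 -314.9] [22.2 33.1] 71.7 z95 136.8
scene all 871 [ 448.4 -316.8   57.3] c [ 439.3 -315. ] [96.7 53.6] 68.2 z95 132.6
scene lowA 414 [1.960000e-02 6.717671e+02] 163.6 std 3.8
scene lowB 435 [1.980000e-02 7.116532e+02] 163.7 std 3.5
scene top 556 [-4.140000e-02  6.924271e+02] 334.4 std 8.2
scene wedge 482 Ymin [15.4 15.9 16.4 17.3 19. ] Z [ 9.1 23.2 38.8] X [671.  695.7 713. ] Ymax 123.8
foot 430 [698.9 130.5  36.4] [692.2 133.3] [ 39.  120.7] 89.6 [114.  115.6 149.1 151.5] [29.8 36.8 40.7]
```

Mallet centre is about (437.5,-316), with its head axis heading 69°. The wedge is driven at heading ~89°, its face is at about (690,16) and home is at about y=59.5. I'll write a small planner that prints tool-frame rows.

```bash
cat > plan.py <<'E'
import sys, numpy as np
from scipy.spatial.transform import Rotation as R, Slerp
from cell import env
def goal(yhead,lean):  # tool y heading deg, lean deg (tool z toward x_t)
    a=np.radians(yhead); y=np.array([np.cos(a),np.sin(a),0]); z=np.array([0,0,-1.]); x=np.cross(y,z)
    return R.from_matrix(np.c_[x,y,z])*R.from_rotvec([0,np.radians(lean),0])
def plan(pos,yhead,lean,n,jaw):
    s=env.observe(); p0=np.array(s['ee_pos']); r0=R.from_quat(s['tcp_rot']); r1=goal(yhead,lean)
    S=Slerp([0,1],R.concatenate([r0,r1])); r=r0; p=p0.copy(); rows=[]
    for k in range(1,n+1):
        t=k/n; pt=p0+(np.array(pos)-p0)*t
        d=np.round(r.inv().apply(pt-p),1); w=np.round((r.inv()*S(t)).as_rotvec(),3)
        p=p+r.apply(d); r=r*R.from_rotvec(w)
        rows.append([d.tolist(),w.tolist(),jaw])
    for k in range(0,n,5): print(str(rows[k:k+5]).replace(' ',''))
    print('at',p0.round(1),'end err',(p-pos).round(1),'max',max(np.linalg.norm(q[0]) for q in rows),max(np.linalg.norm(q[1]) for q in rows))
if __name__=='__main__':
    a=[float(v) for v in sys.argv[1:]]; plan(a[:3],a[3],a[4],int(a[5]),a[6])
E
python3 plan.py 437.5 -316 215 -111 0 10 85
```

```text
[[[30.8,-10.6,-0.6],[-0.0,0.0,0.071],85.0],[[29.9,-12.8,-0.6],[-0.0,0.0,0.07],85.0],[[28.9,-14.9,-0.7],[-0.0,0.0,0.071],85.0],[[27.9,-16.8,-0.6],[-0.0,0.0,0.07],85.0],[[26.6,-18.8,-0.6],[-0.0,0.0,0.071],85.0]]
[[[25.1,-20.6,-0.6],[-0.001,0.0,0.07],85.0],[[23.7,-22.3,-0.7],[0.0,0.0,0.071],85.0],[[22.1,-24.0,-0.6],[0.0,0.0,0.07],85.0],[[20.3,-25.4,-0.6],[0.0,0.0,0.071],85.0],[[18.4,-26.8,-0.7],[0.0,0.0,0.07],85.0]]
at [ 182.7 -518.5  208.7] end err [-0.  0.  0.] max 32.63081365825866 0.071
```

Emit:
{"op": "step_arm", "data": {
  "increments": [
    [[30.8,-10.6,-0.6],[0,0,0.071],85],
    [[29.9,-12.8,-0.6],[0,0,0.07],85],
    [[28.9,-14.9,-0.7],[0,0,0.071],85],
    [[27.9,-16.8,-0.6],[0,0,0.07],85],
    [[26.6,-18.8,-0.6],[0,0,0.071],85]
  ]
}}

```text
time: 0.52
ee_pos: [311.1, -416.3, 212.1]
tcp_rot: [1.0, -0.009, -0.0, -0.0]
wrist_force: [0.3, -0.1, 0.1]
grip_width: 0.995
gripper_force: 0.0
```

Emit:
{"op": "step_arm", "data": {
  "increments": [
    [[25.1,-20.6,-0.6],[0,0,0.07],85],
    [[23.7,-22.3,-0.7],[0,0,0.071],85],
    [[22.1,-24,-0.6],[0,0,0.07],85],
    [[20.3,-25.4,-0.6],[0,0,0.071],85],
    [[18.4,-26.8,-0.7],[0,0,0.07],85]
  ]
}}

```text
time: 0.93
ee_pos: [438.5, -314.9, 215.3]
tcp_rot: [0.983, -0.184, -0.0, -0.0]
wrist_force: [1.0, -0.3, 1.0]
grip_width: 0.996
gripper_force: 0.0
```

Emit:
{"op": "step_arm", "data": {
  "increments": [
    [[0,0,0],[0,0,0],85],
    [[0,0,0],[0,0,0],85]
  ]
}}

```text
time: 1.1
ee_pos: [438.3, -315.2, 215.1]
tcp_rot: [0.984, -0.181, -0.0, -0.0]
wrist_force: [-0.1, -0.0, 1.1]
grip_width: 1.001
gripper_force: 0.0
```

```bash
python3 - <<'E'
from h import *
i,im,d=cam('wrist');P=cloud(i,d);cv2.imwrite('pics/w1.png',im)
ok=d>0;X,Y,z=P[...,0],P[...,1],P[...,2]
for lo,hi in((38,54),(125,145)):
    p=P[ok&(abs(X-437)<80)&(abs(Y+316)<80)&(z>lo)&(z<hi)]
    if len(p)>5:
        r=cv2.minAreaRect(p[:,:2].astype(np.float32));print(len(p),p.mean(0).round(1),r)
E
python3 plan.py 437.5 -316 77 -111 0 5 85
```

```text
2757 [ 441.5 -316.7   45.3] ((438.4389343261719, -315.684814453125), (96.0722427368164, 47.02485275268555), 69.19041442871094)
934 [ 440.  -316.2  133.5] ((438.68505859375, -315.9891357421875), (23.39031219482422, 27.485614776611328), 68.62622833251953)
[[[0.0,0.0,27.6],[-0.0,0.0,0.0],85.0],[[0.0,0.0,27.6],[-0.0,0.0,0.001],85.0],[[0.1,0.0,27.7],[-0.0,0.0,0.0],85.0],[[-0.0,0.0,27.6],[-0.0,0.001,0.001],85.0],[[-0.0,0.1,27.6],[-0.0,-0.0,0.0],85.0]]
at [ 437.5 -316.   215.1] end err [ 0.  -0.1  0. ] max 27.70018050482704 0.001414213562373095
```

The wrist measurement agrees to 1 mm. Descend and grip.

Emit:
{"op": "step_arm", "data": {
  "increments": [
    [[1,0,27.6],[0,0,0],85],
    [[0,0,27.6],[0,0,0],85],
    [[0,0,27.6],[0,0,0],85],
    [[0,0,27.6],[0,0,0],85],
    [[0,0,27.6],[0,0,0],85]
  ]
}}

```text
time: 1.57
ee_pos: [437.4, -317.4, 76.2]
tcp_rot: [0.983, -0.182, -0.0, 0.0]
wrist_force: [0.2, -0.4, 0.6]
grip_width: 0.996
gripper_force: 0.0
```

Emit:
{"op": "step_arm", "data": {
  "increments": [
    [[0,0,0],[0,0,0],15],
    [[0,0,0],[0,0,0],15],
    [[0,0,0],[0,0,0],15],
    [[0,0,0],[0,0,0],15],
    [[0,0,0],[0,0,0],15]
  ]
}}

```text
time: 1.98
ee_pos: [438.9, -317.2, 79.1]
tcp_rot: [0.983, -0.182, 0.001, 0.001]
wrist_force: [1.0, 1.3, 2.3]
grip_width: 0.295
gripper_force: 1.7
```

Emit:
{"op": "step_arm", "data": {
  "increments": [
    [[0,0,0],[0,0,0],15],
    [[0,0,0],[0,0,0],15],
    [[0,0,0],[0,0,0],15],
    [[0,0,0],[0,0,0],15]
  ]
}}

```text
time: 2.32
ee_pos: [439.1, -316.9, 79.1]
tcp_rot: [0.983, -0.182, 0.001, 0.001]
wrist_force: [-0.7, 2.5, 8.2]
grip_width: 0.274
gripper_force: 59.1
```

Emit:
{"op": "step_arm", "data": {
  "increments": [
    [[0,0,-10],[0,0,0],15],
    [[0,0,-20],[0,0,0],15],
    [[0,0,-20],[0,0,0],15],
    [[0,0,-20],[0,0,0],15],
    [[0,0,0],[0,0,0],15]
  ]
}}

```text
time: 2.73
ee_pos: [439.7, -317.5, 151.9]
tcp_rot: [0.983, -0.182, 0.003, 0.002]
wrist_force: [-0.0, 0.3, -2.4]
grip_width: 0.272
gripper_force: 59.3
```

```bash
python3 plan.py 526.3 -69.4 140 -91.1 37 10 15
```

```text
[[[-0.8,-26.3,1.1],[0.011,0.063,-0.033],15.0],[[-0.0,-26.2,1.4],[0.012,0.064,-0.034],15.0],[[0.8,-26.3,1.8],[0.011,0.063,-0.033],15.0],[[1.5,-26.2,2.1],[0.012,0.064,-0.033],15.0],[[2.2,-26.1,2.5],[0.011,0.063,-0.034],15.0]]
[[[3.0,-25.9,3.0],[0.012,0.063,-0.033],15.0],[[3.6,-25.9,3.5],[0.011,0.064,-0.033],15.0],[[4.2,-25.6,4.0],[0.012,0.063,-0.034],15.0],[[4.8,-25.5,4.7],[0.011,0.063,-0.033],15.0],[[5.4,-25.2,5.2],[0.012,0.064,-0.033],15.0]]
at [ 439.7 -317.5  151.9] end err [0. 0. 0.] max 26.382190962844614 0.07345747068882783
```

Emit:
{"op": "step_arm", "data": {
  "increments": [
    [[-0.8,-26.3,1.1],[0.011,0.063,-0.033],15],
    [[0,-26.2,1.4],[0.012,0.064,-0.034],15],
    [[0.8,-26.3,1.8],[0.011,0.063,-0.033],15],
    [[1.5,-26.2,2.1],[0.012,0.064,-0.033],15],
    [[2.2,-26.1,2.5],[0.011,0.063,-0.034],15]
  ]
}}

```text
time: 3.15
ee_pos: [481.5, -191.2, 141.3]
tcp_rot: [0.982, -0.097, 0.161, 0.001]
wrist_force: [0.8, 0.5, -3.0]
grip_width: 0.276
gripper_force: 60.1
```

Emit:
{"op": "step_arm", "data": {
  "increments": [
    [[3,-25.9,3],[0.012,0.063,-0.033],15],
    [[3.6,-25.9,3.5],[0.011,0.064,-0.033],15],
    [[4.2,-25.6,4],[0.012,0.063,-0.034],15],
    [[4.8,-25.5,4.7],[0.011,0.063,-0.033],15],
    [[5.4,-25.2,5.2],[0.012,0.064,-0.033],15]
  ]
}}

```text
time: 3.57
ee_pos: [524.7, -67.3, 135.7]
tcp_rot: [0.949, -0.009, 0.316, 0.001]
wrist_force: [1.6, -0.2, -2.7]
grip_width: 0.273
gripper_force: 60.2
```

Emit:
{"op": "step_arm", "data": {
  "increments": [
    [[0,0,0],[0,0,0],15],
    [[0,0,0],[0,0,0],15]
  ]
}}

```text
time: 3.73
ee_pos: [524.4, -67.4, 135.2]
tcp_rot: [0.949, -0.009, 0.314, 0.001]
wrist_force: [0.6, -0.2, -2.7]
grip_width: 0.274
gripper_force: 60.8
```

```bash
python3 - <<'E'
from h import *
i,im,d=cam('scene');P=cloud(i,d);cv2.imwrite('pics/s2.png',cv2.resize(im[100:330,150:400],(800,600)));np.savez('s2.npz',P=P,im=im,d=d)
s=env.observe();print(s['ee_pos'],s['tcp_rot'],s['wrist_force'],s['joint_positions'].round(2))
E
python3 plan.py 526.3 -69.4 83 -91.1 37 3 15
```

```text
[524.79724627 -68.27349744 135.77031789] [ 9.49250035e-01 -9.82410811e-03  3.14367669e-01  9.08877595e-04] [ 0.26136912  0.15919779 -2.52553508] [-0.28  0.07  2.12  0.46  0.36  0.93]
[[[-10.1,0.4,14.4],[-0.001,0.002,-0.001],15.0],[[-10.1,0.5,14.4],[-0.001,0.002,-0.001],15.0],[[-10.2,0.4,14.4],[-0.002,0.002,-0.001],15.0]]
at [524.8 -68.3 135.8] end err [-0. -0. -0.] max 17.65106229097841 0.003
```

View pics/s2.png

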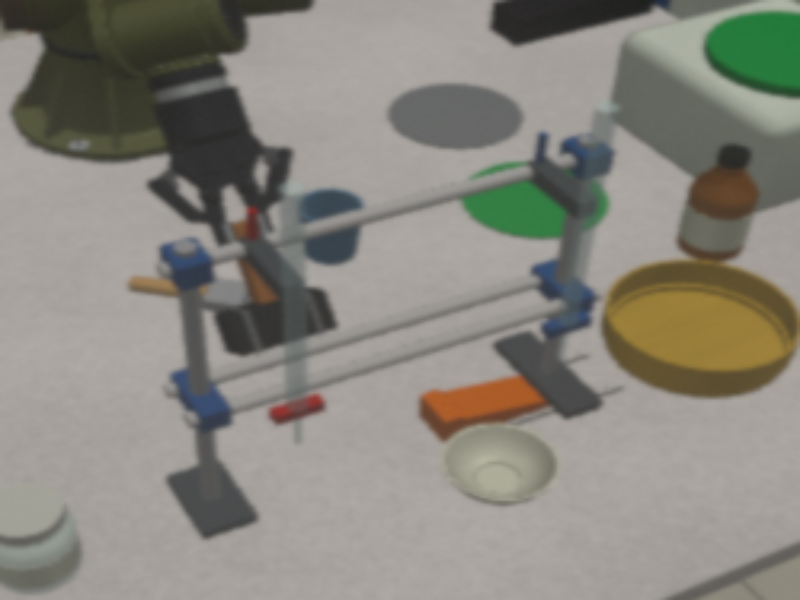

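The picture shows the mallet gripped and leaned, its head at (270,320) on the robot side of the rails, with the wedge face at (435,410). Nothing blocks the way, so I go down and in.

Emit:
{"op": "step_arm", "data": {
  "increments": [
    [[-10.1,0.4,14.4],[-0.001,0.002,-0.001],15],
    [[-10.1,0.5,14.4],[-0.001,0.002,-0.001],15],
    [[-10.2,0.4,14.4],[-0.001,0.002,-0.001],15],
    [[0,0,0],[0,0,0],15]
  ]
}}

```text
time: 4.12
ee_pos: [525.4, -70.2, 80.4]
tcp_rot: [0.949, -0.01, 0.316, 0.003]
wrist_force: [1.1, -0.1, -2.3]
grip_width: 0.272
gripper_force: 60.9
```

```bash
python3 - <<'E'
from h import *
s=env.observe();from scipy.spatial.transform import Rotation as R
M=R.from_quat(s['tcp_rot']).as_matrix();p=s['ee_pos'];c=p+56*M[:,2];print(p,'pred head',c)
for n in('scene','top'):
    i,im,d=cam(n);P=cloud(i,d);ok=d>0
    L=(P-c)@M  # tool axes
    m=ok&(abs(L[...,0])<40)&(abs(L[...,1])<65)&(abs(L[...,2])<35)&(P[...,2]>6)
    q=L[m];print(n,len(q),np.percentile(q,[2,50,98],axis=0).round(1).tolist(), 'zmin',P[m][:,2].min())
    V=im.max(-1); q=L[m&(abs(L[...,2])<20)&(V<80)]
    if len(q)>20: print('xz extents',np.percentile(q[:,0],[1,99]),np.percentile(q[:,1],[1,99]))
    t=m&(L[...,2]<-18)&(abs(L[...,1])>17)&(V<90);q=L[t]   # top face
    if len(q)>20: A=np.c_[q[:,0],q[:,1],np.ones(len(q))];k=np.linalg.lstsq(A,q[:,2],rcond=None)[0];print('top plane slopes',k.round(3))
E
python3 plan.py 656.3 -62 81.5 -91.1 37 6 15
```

```text
[525.41249829 -70.17752605  80.42565394] pred head [558.96363328 -70.80198242  35.59339553]
scene 372 [[-19.4, -46.2, -32.1], [18.0, 13.0, -13.1], [24.5, 46.8, 22.0]] zmin 9.578280441515972
xz extents [-11.0367162   25.34108524] [-44.37189619  47.09248627]
top plane slopes [ 6.4000e-02  3.0000e-03 -2.1979e+01]
top 429 [[-20.0, -44.4, -29.5], [13.9, -2.2, -22.1], [24.0, 48.4, 17.6]] zmin 6.8434957809854495
xz extents [-19.37947703  24.49593876] [-45.09119065  47.17034687]
top plane slopes [ 1.0000e-02 -0.0000e+00 -2.3687e+01]
[[[17.0,-1.8,13.2],[0.0,-0.0,-0.0],15.0],[[17.0,-1.8,13.3],[0.0,-0.0,-0.0],15.0],[[17.1,-1.8,13.2],[0.0,-0.0,-0.001],15.0],[[17.0,-1.8,13.3],[0.0,-0.0,0.0],15.0],[[17.0,-1.8,13.2],[0.0,-0.0,-0.0],15.0]]
[[[17.0,-1.8,13.2],[0.0,-0.0,-0.0],15.0]]
at [526.8 -70.2  83.4] end err [-0.  0.  0.] max 21.676946279400152 0.001
```

Emit:
{"op": "step_arm", "data": {
  "increments": [
    [[17,-1.8,13.2],[0,0,0],15],
    [[17,-1.8,13.2],[0,0,0],15],
    [[17,-1.8,13.2],[0,0,0],15],
    [[17,-1.8,13.2],[0,0,0],15],
    [[17,-1.8,13.2],[0,0,0],15]
  ]
}}

```text
time: 4.63
ee_pos: [636.1, -63.2, 83.7]
tcp_rot: [0.948, -0.009, 0.319, 0.003]
wrist_force: [-0.3, -0.4, -2.4]
grip_width: 0.271
gripper_force: 60.9
```

Emit:
{"op": "step_arm", "data": {
  "increments": [
    [[17,-1.8,13.2],[0,0,0],15],
    [[0,0,0],[0,0,0],15],
    [[0,0,0],[0,0,0],15]
  ]
}}

```text
time: 4.88
ee_pos: [656.8, -61.7, 82.9]
tcp_rot: [0.948, -0.009, 0.318, 0.003]
wrist_force: [-1.0, 0.1, -3.6]
grip_width: 0.271
gripper_force: 60.9
```

```bash
cat > look.py <<'E'
from h import *; import sys
from scipy.spatial.transform import Rotation as R
s=env.observe();M=R.from_quat(s['tcp_rot']).as_matrix();p=s['ee_pos'];print(s['time'],p.round(1),'head',(p+56*M[:,2]).round(1),s['wrist_force'].round(1),'lean',np.degrees(np.arctan2(M[0,2],-M[2,2])).round(1),'yhead',np.degrees(np.arctan2(M[1,1],M[0,1])).round(1))
i,im,d=cam('scene');P=cloud(i,d);X,Y,z=P[...,0],P[...,1],P[...,2]
hsv=cv2.cvtColor(im,cv2.COLOR_BGR2HSV).astype(int)
o=(d>0)&(abs(hsv[...,0]-9)<8)&(hsv[...,1]>150)&(abs(X-690)<50)&(Y<140)&(Y>-60)
for nm,m in(('top36',o&(z>32)&(z<42)),('all',o&(z>3))): q=P[m];print(nm,len(q),'Y',np.percentile(q[:,1],[0,2,5,50,98]).round(1),'X',np.percentile(q[:,0],[2,98]).round(1))
# block/taper step is at 36->30 mm, tip at +120
if len(sys.argv)>1: cv2.imwrite('pics/'+sys.argv[1],cv2.resize(im[150:310,200:400],(800,600)))
E
python3 look.py s3.png
```

```text
4.8833 [656.8 -61.7  82.9] head [690.6 -62.3  38.3] [-1.   0.1 -3.6] lean 37.1 yhead -91.1
top36 81 Y [15.8 16.7 17.4 26.  35.7] X [671.1 710.9]
all 407 Y [ 15.8  17.4  18.6  66.3 119.5] X [671.2 712.1]
```

View pics/s3.png

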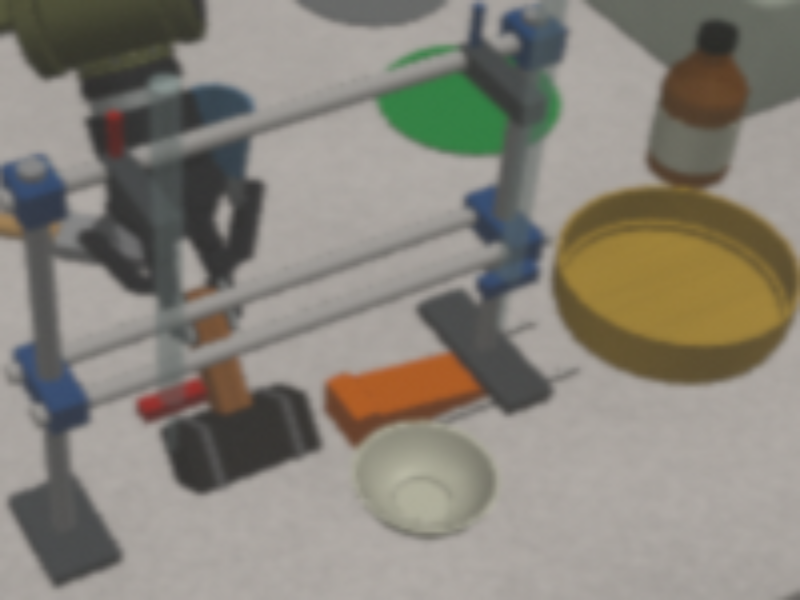

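The mallet head, at (240,435), lines up in front of the wedge face at (345,410). The dish at (425,480) looks close, so I check its clearance.

```bash
python3 - <<'E'
from h import *
for n in('scene','top'):
    D=np.load(n+'.npz');P=D['P'];im=D['im'];hsv=cv2.cvtColor(im,cv2.COLOR_BGR2HSV)
    m=(D['d']>0)&(P[...,0]>715)&(P[...,0]<880)&(P[...,1]>-60)&(P[...,1]<110)&(P[...,2]>6)&(P[...,2]<42)&(hsv[...,1]<110)
    for lo in(6,28):
        q=P[m&(P[...,2]>lo)];print(n,lo,len(q),np.percentile(q,[1,50,99],axis=0).round(1).tolist(),cv2.minEnclosingCircle(q[:,:2].astype(np.float32)))
E
```

```text
scene 6 819 [[721.0, -15.1, 6.2], [761.5, 42.1, 19.4], [820.7, 90.5, 37.2]] ((761.4234008789062, 50.380008697509766), 73.25423431396484)
scene 28 244 [[726.6, -17.1, 28.2], [758.4, 43.4, 32.7], [823.3, 79.7, 38.2]] ((774.6080932617188, 31.67561912536621), 50.72652816772461)
top 6 384 [[727.1, -19.3, 6.1], [785.0, 28.3, 16.5], [815.8, 97.3, 39.7]] ((789.816650390625, 26.505760192871094), 95.76448059082031)
top 28 86 [[726.0, -18.9, 28.2], [777.7, 31.5, 32.9], [806.6, 74.5, 41.5]] ((775.1222534179688, 27.397363662719727), 49.635433197021484)
```

The dish edge is only ~3 mm from the head's path, so I shift 5 mm toward the robot and then make the first tap.

Emit:
{"op": "step_arm", "data": {
  "increments": [
    [[-4,0,-3],[0,0,0],15],
    [[0,-12,0],[0,0,0],15],
    [[0,-11,0],[0,0,0],15],
    [[0,-5,0],[0,0,0],15],
    [[0,0,0],[0,0,0],15]
  ]
}}

```text
time: 5.35
ee_pos: [650.8, -32.7, 82.1]
tcp_rot: [0.948, -0.009, 0.318, 0.003]
wrist_force: [0.4, 0.2, -2.7]
grip_width: 0.272
gripper_force: 60.9
```

Emit:
{"op": "step_arm", "data": {
  "increments": [
    [[0,-5,0],[0,0,0],15],
    [[0,-5,0],[0,0,0],15],
    [[0,0,0],[0,0,0],15]
  ]
}}

```text
time: 5.6
ee_pos: [651.2, -23.6, 82.1]
tcp_rot: [0.948, -0.009, 0.318, 0.003]
wrist_force: [-0.9, -3.8, -2.1]
grip_width: 0.274
gripper_force: 61.1
```

Emit:
{"op": "step_arm", "data": {
  "increments": [
    [[0,7,0],[0,0,0],15],
    [[0,8,0],[0,0,0],15],
    [[0,0,0],[0,0,0],15]
  ]
}}

```text
time: 5.85
ee_pos: [651.1, -39.5, 81.9]
tcp_rot: [0.948, -0.01, 0.318, 0.003]
wrist_force: [-0.1, 0.1, -3.0]
grip_width: 0.274
gripper_force: 61.0
```

```bash
python3 look.py
```

```text
5.85 [651.1 -39.5  81.9] head [684.9 -40.2  37.2] [-0.1  0.1 -3. ] lean 37.1 yhead -91.2
top36 88 Y [25.3 26.2 26.7 35.3 46.1] X [672.7 711.5]
all 367 Y [ 25.3  26.7  28.2  70.6 118.6] X [672.  711.9]
```

Tap 1 moved the wedge ~9.5 mm. I continue with taps of about 10 mm.

Emit:
{"op": "step_arm", "data": {
  "increments": [
    [[0,-8,0],[0,0,0],15],
    [[0,-7,0],[0,0,0],15],
    [[0,-5,0],[0,0,0],15],
    [[0,-5,0],[0,0,0],15],
    [[0,0,0],[0,0,0],15]
  ]
}}

```text
time: 6.32
ee_pos: [651.8, -12.9, 81.7]
tcp_rot: [0.948, -0.009, 0.318, 0.003]
wrist_force: [0.8, -2.5, -4.5]
grip_width: 0.268
gripper_force: 60.7
```

Emit:
{"op": "step_arm", "data": {
  "increments": [
    [[0,7,0],[0,0,0],15],
    [[0,8,0],[0,0,0],15],
    [[0,0,0],[0,0,0],15],
    [[0,0,0],[0,0,0],15]
  ]
}}

```text
time: 6.65
ee_pos: [651.5, -28.3, 81.7]
tcp_rot: [0.948, -0.009, 0.318, 0.003]
wrist_force: [0.2, 0.1, -2.6]
grip_width: 0.272
gripper_force: 61.0
```

Emit:
{"op": "step_arm", "data": {
  "increments": [
    [[0,-8,0],[0,0,0],15],
    [[0,-7,0],[0,0,0],15],
    [[0,-5,0],[0,0,0],15],
    [[0,-5,0],[0,0,0],15],
    [[0,0,0],[0,0,0],15]
  ]
}}

```text
time: 7.07
ee_pos: [652.1, -2.6, 81.7]
tcp_rot: [0.948, -0.009, 0.318, 0.003]
wrist_force: [0.6, -3.1, -4.6]
grip_width: 0.272
gripper_force: 60.7
```

Emit:
{"op": "step_arm", "data": {
  "increments": [
    [[0,7,0],[0,0,0],15],
    [[0,8,0],[0,0,0],15],
    [[0,0,0],[0,0,0],15],
    [[0,0,0],[0,0,0],15]
  ]
}}

```text
time: 7.4
ee_pos: [651.8, -18.1, 81.6]
tcp_rot: [0.948, -0.009, 0.318, 0.003]
wrist_force: [0.1, -0.5, -3.4]
grip_width: 0.274
gripper_force: 61.0
```

```bash
python3 look.py
```

```text
7.4 [651.8 -18.1  81.6] head [685.5 -18.7  36.9] [ 0.1 -0.5 -3.4] lean 37.1 yhead -91.1
top36 83 Y [44.2 45.9 46.3 56.1 66.2] X [671.  712.3]
all 280 Y [ 44.2  47.2  48.2  81.1 117.2] X [672.1 712.7]
```

Emit:
{"op": "step_arm", "data": {
  "increments": [
    [[0,-8,0],[0,0,0],15],
    [[0,-7,0],[0,0,0],15],
    [[0,-5,0],[0,0,0],15],
    [[0,-4,0],[0,0,0],15],
    [[0,0,0],[0,0,0],15]
  ]
}}

```text
time: 7.87
ee_pos: [652.3, 6.4, 81.6]
tcp_rot: [0.948, -0.009, 0.318, 0.003]
wrist_force: [0.9, -2.8, -4.4]
grip_width: 0.268
gripper_force: 60.7
```

Emit:
{"op": "step_arm", "data": {
  "increments": [
    [[0,7,0],[0,0,0],15],
    [[0,8,0],[0,0,0],15],
    [[0,0,0],[0,0,0],15],
    [[0,0,0],[0,0,0],15]
  ]
}}

```text
time: 8.2
ee_pos: [651.9, -8.9, 81.6]
tcp_rot: [0.948, -0.009, 0.318, 0.003]
wrist_force: [0.4, 0.2, -2.7]
grip_width: 0.27
gripper_force: 61.1
```

Emit:
{"op": "step_arm", "data": {
  "increments": [
    [[0,-8,0],[0,0,0],15],
    [[0,-7,0],[0,0,0],15],
    [[0,-2,0],[0,0,0],15],
    [[0,0,0],[0,0,0],15]
  ]
}}

```text
time: 8.53
ee_pos: [652.3, 8.4, 81.6]
tcp_rot: [0.948, -0.009, 0.318, 0.003]
wrist_force: [1.0, -2.2, -3.5]
grip_width: 0.275
gripper_force: 60.8
```

Emit:
{"op": "step_arm", "data": {
  "increments": [
    [[0,-2,0],[0,0,0],15],
    [[0,0,0],[0,0,0],15]
  ]
}}

```text
time: 8.7
ee_pos: [652.4, 9.8, 81.7]
tcp_rot: [0.948, -0.009, 0.318, 0.003]
wrist_force: [0.9, -5.4, -3.9]
grip_width: 0.273
gripper_force: 60.9
```

Emit:
{"op": "step_arm", "data": {
  "increments": [
    [[0,-2,0],[0,0,0],15],
    [[0,0,0],[0,0,0],15]
  ]
}}

```text
time: 8.87
ee_pos: [652.4, 11.6, 81.7]
tcp_rot: [0.948, -0.009, 0.318, 0.003]
wrist_force: [-0.4, -6.4, -2.9]
grip_width: 0.272
gripper_force: 61.1
```

Emit:
{"op": "step_arm", "data": {
  "increments": [
    [[0,-1,0],[0,0,0],15],
    [[0,0,0],[0,0,0],15]
  ]
}}

```text
time: 9.03
ee_pos: [652.4, 12.4, 81.7]
tcp_rot: [0.948, -0.009, 0.318, 0.003]
wrist_force: [-0.8, -6.8, -2.9]
grip_width: 0.275
gripper_force: 61.1
```

Emit:
{"op": "step_arm", "data": {
  "increments": [
    [[0,7,0],[0,0,0],15],
    [[0,8,0],[0,0,0],15],
    [[0,0,0],[0,0,0],15],
    [[0,0,0],[0,0,0],15]
  ]
}}

```text
time: 9.37
ee_pos: [652.1, -2.1, 81.6]
tcp_rot: [0.948, -0.009, 0.318, 0.003]
wrist_force: [0.4, -0.6, -2.5]
grip_width: 0.276
gripper_force: 61.1
```

```bash
python3 look.py
```

```text
9.3667 [652.1  -2.1  81.6] head [685.8  -2.7  36.9] [ 0.4 -0.6 -2.5] lean 37.1 yhead -91.1
top36 78 Y [60.9 61.7 62.3 70.9 81.3] X [672.9 712.2]
all 222 Y [ 60.4  61.9  62.8  88.2 115.5] X [672.2 712.5]
```

Emit:
{"op": "step_arm", "data": {
  "increments": [
    [[0,-7,0],[0,0,0],15],
    [[0,-8,0],[0,0,0],15],
    [[0,-2,0],[0,0,0],15],
    [[0,0,0],[0,0,0],15]
  ]
}}

```text
time: 9.75
ee_pos: [652.6, 14.1, 82.1]
tcp_rot: [0.948, -0.009, 0.318, 0.004]
wrist_force: [-2.0, -14.3, 0.1]
grip_width: 0.27
gripper_force: 61.7
```

Emit:
{"op": "step_arm", "data": {
  "increments": [
    [[0,-1.5,0],[0,0,0],15],
    [[0,0,0],[0,0,0],15]
  ]
}}

```text
time: 9.92
ee_pos: [652.6, 14.6, 82.3]
tcp_rot: [0.948, -0.009, 0.318, 0.004]
wrist_force: [-6.9, -21.2, 4.5]
grip_width: 0.271
gripper_force: 63.0
```

The force climbs steeply (21 N against the ~8 N sliding force), so the wedge is at its stop. I draw off and check.

Emit:
{"op": "step_arm", "data": {
  "increments": [
    [[0,8,0],[0,0,0],15],
    [[0,12,0],[0,0,0],15],
    [[0,12,0],[0,0,0],15],
    [[0,12,0],[0,0,0],15],
    [[0,10,0],[0,0,0],15]
  ]
}}

```text
time: 10.33
ee_pos: [651.5, -37.8, 81.7]
tcp_rot: [0.948, -0.009, 0.318, 0.003]
wrist_force: [-1.0, 0.7, -3.0]
grip_width: 0.271
gripper_force: 61.0
```

Emit:
{"op": "step_arm", "data": {
  "increments": [
    [[0,10,0],[0,0,0],15],
    [[0,0,0],[0,0,0],15]
  ]
}}

```text
time: 10.5
ee_pos: [651.3, -48.6, 81.7]
tcp_rot: [0.948, -0.01, 0.318, 0.003]
wrist_force: [-0.5, -0.1, -3.3]
grip_width: 0.275
gripper_force: 61.0
```

```bash
python3 look.py s4.png; python3 plan.py 522 -54 81.5 -91.1 37 6 15
```

```text
10.5 [651.3 -48.6  81.7] head [685.1 -49.2  37. ] [-0.5 -0.1 -3.3] lean 37.1 yhead -91.1
top36 83 Y [60.9 61.8 62.4 72.  85.4] X [673.4 711.7]
all 211 Y [ 60.9  62.3  62.9  88.5 116.4] X [672.  712.1]
[[[-17.2,1.5,-13.0],[0.0,-0.0,-0.0],15.0],[[-17.2,1.4,-12.9],[0.0,-0.0,-0.0],15.0],[[-17.1,1.5,-13.0],[0.0,-0.001,-0.0],15.0],[[-17.2,1.4,-12.9],[0.0,0.0,-0.0],15.0],[[-17.2,1.5,-13.0],[0.0,-0.0,-0.0],15.0]]
[[[-17.2,1.5,-12.9],[0.0,-0.0,-0.001],15.0]]
at [651.3 -47.8  81.6] end err [ 0. -0.  0.] max 21.612265036316764 0.001
```

View pics/s4.png

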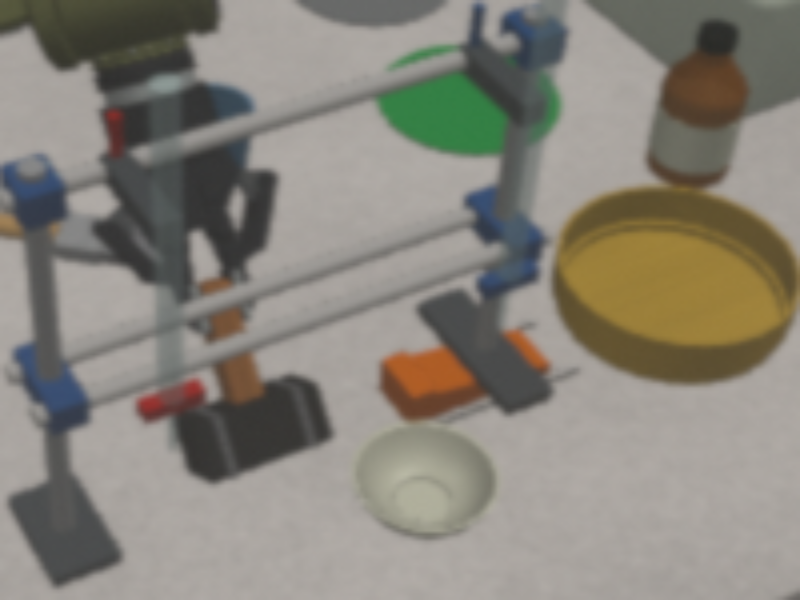

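The wedge face has gone to about y=62 and the tip has come out past the foot at (530,345), so it is home. Now I withdraw, lift, stand the mallet upright and carry it to the mat.

Emit:
{"op": "step_arm", "data": {
  "increments": [
    [[-17.2,1.5,-13],[0,0,0],15],
    [[-17.2,1.5,-13],[0,0,0],15],
    [[-17.2,1.5,-13],[0,0,0],15],
    [[-17.2,1.5,-13],[0,0,0],15],
    [[-17.2,1.5,-13],[0,0,0],15]
  ]
}}

```text
time: 10.97
ee_pos: [542.3, -52.2, 81.6]
tcp_rot: [0.948, -0.009, 0.318, 0.003]
wrist_force: [0.4, 0.5, -2.8]
grip_width: 0.276
gripper_force: 61.0
```

Emit:
{"op": "step_arm", "data": {
  "increments": [
    [[-17.2,1.5,-13],[0,0,0],15],
    [[15,0,-20],[0,0,0],15],
    [[15,0,-20],[0,0,0],15],
    [[15,0,-20],[0,0,0],15],
    [[0,0,0],[0,0,0],15]
  ]
}}

```text
time: 11.38
ee_pos: [523.3, -54.1, 161.9]
tcp_rot: [0.947, -0.009, 0.321, 0.004]
wrist_force: [-0.4, -0.2, -2.8]
grip_width: 0.277
gripper_force: 61.1
```

```bash
python3 plan.py 490 -20 205 -80 0 8 15
```

```text
[[[-0.1,-4.2,-6.9],[0.008,-0.082,-0.023],15.0],[[-0.5,-4.2,-6.8],[0.008,-0.081,-0.023],15.0],[[-1.0,-4.3,-6.7],[0.008,-0.082,-0.024],15.0],[[-1.4,-4.4,-6.6],[0.009,-0.081,-0.023],15.0],[[-1.9,-4.5,-6.4],[0.008,-0.082,-0.023],15.0]]
[[[-2.3,-4.5,-6.1],[0.008,-0.081,-0.023],15.0],[[-2.6,-4.7,-6.0],[0.008,-0.082,-0.024],15.0],[[-3.0,-4.8,-5.7],[0.008,-0.081,-0.023],15.0]]
at [523.3 -54.1 161.9] end err [ 0. -0.  0.] max 8.078366171448284 0.08581375181169974
```

Emit:
{"op": "step_arm", "data": {
  "increments": [
    [[-0.1,-4.2,-6.9],[0.008,-0.082,-0.023],15],
    [[-0.5,-4.2,-6.8],[0.008,-0.081,-0.023],15],
    [[-1,-4.3,-6.7],[0.008,-0.082,-0.024],15],
    [[-1.4,-4.4,-6.6],[0.009,-0.081,-0.023],15],
    [[-1.9,-4.5,-6.4],[0.008,-0.082,-0.023],15]
  ]
}}

```text
time: 11.8
ee_pos: [500.6, -32.3, 184.0]
tcp_rot: [0.992, 0.052, 0.117, 0.001]
wrist_force: [-0.1, -0.3, -3.0]
grip_width: 0.273
gripper_force: 60.9
```

Emit:
{"op": "step_arm", "data": {
  "increments": [
    [[-2.3,-4.5,-6.1],[0.008,-0.081,-0.023],15],
    [[-2.6,-4.7,-6],[0.008,-0.082,-0.024],15],
    [[-3,-4.8,-5.7],[0.008,-0.081,-0.023],15],
    [[0,0,0],[0,0,0],15],
    [[0,0,0],[0,0,0],15]
  ]
}}

```text
time: 12.22
ee_pos: [489.0, -19.6, 199.1]
tcp_rot: [0.996, 0.087, -0.003, -0.001]
wrist_force: [-0.1, -0.4, -2.9]
grip_width: 0.274
gripper_force: 61.0
```

```bash
python3 plan.py 407.5 318 205 -52 0 15 15
```

```text
[[[-1.4,-23.1,-0.3],[-0.0,0.0,-0.033],15.0],[[-0.7,-23.2,-0.3],[-0.001,0.001,-0.032],15.0],[[0.1,-23.1,-0.4],[0.0,-0.0,-0.033],15.0],[[0.8,-23.2,-0.3],[-0.0,0.0,-0.032],15.0],[[1.6,-23.1,-0.4],[-0.0,0.0,-0.033],15.0]]
[[[2.3,-23.0,-0.3],[-0.001,0.001,-0.032],15.0],[[3.1,-23.0,-0.4],[0.0,-0.0,-0.033],15.0],[[3.8,-22.8,-0.3],[-0.0,0.0,-0.032],15.0],[[4.5,-22.7,-0.4],[-0.0,0.0,-0.033],15.0],[[5.3,-22.5,-0.4],[-0.001,0.001,-0.032],15.0]]
[[[6.1,-22.4,-0.4],[0.0,0.0,-0.033],15.0],[[6.7,-22.1,-0.3],[-0.0,0.0,-0.033],15.0],[[7.5,-22.0,-0.4],[-0.0,0.001,-0.032],15.0],[[8.2,-21.6,-0.4],[-0.001,-0.0,-0.033],15.0],[[8.9,-21.4,-0.4],[0.0,0.0,-0.032],15.0]]
at [489.  -19.6 199.1] end err [0. 0. 0.] max 23.246720198772127 0.03301514803843836
```

Emit:
{"op": "step_arm", "data": {
  "increments": [
    [[-1.4,-23.1,-0.3],[0,0,-0.033],15],
    [[-0.7,-23.2,-0.3],[0,0,-0.032],15],
    [[0.1,-23.1,-0.4],[0,0,-0.033],15],
    [[0.8,-23.2,-0.3],[0,0,-0.032],15],
    [[1.6,-23.1,-0.4],[0,0,-0.033],15]
  ]
}}

```text
time: 12.63
ee_pos: [460.8, 93.3, 201.5]
tcp_rot: [0.986, 0.168, -0.002, -0.002]
wrist_force: [0.8, -0.5, -2.8]
grip_width: 0.268
gripper_force: 60.9
```

Emit:
{"op": "step_arm", "data": {
  "increments": [
    [[2.3,-23,-0.3],[0,0,-0.032],15],
    [[3.1,-23,-0.4],[0,0,-0.033],15],
    [[3.8,-22.8,-0.3],[0,0,-0.032],15],
    [[4.5,-22.7,-0.4],[0,0,-0.033],15],
    [[5.3,-22.5,-0.4],[0,0,-0.032],15]
  ]
}}

```text
time: 13.05
ee_pos: [433.7, 205.7, 203.8]
tcp_rot: [0.969, 0.247, -0.002, -0.002]
wrist_force: [-0.6, 0.8, -2.4]
grip_width: 0.272
gripper_force: 61.0
```

Emit:
{"op": "step_arm", "data": {
  "increments": [
    [[6.1,-22.4,-0.4],[0,0,-0.033],15],
    [[6.7,-22.1,-0.3],[0,0,-0.033],15],
    [[7.5,-22,-0.4],[0,0,-0.032],15],
    [[8.2,-21.6,-0.4],[0,0,-0.033],15],
    [[8.9,-21.4,-0.4],[0,0,-0.032],15]
  ]
}}

```text
time: 13.47
ee_pos: [406.7, 318.3, 206.1]
tcp_rot: [0.946, 0.326, -0.002, -0.003]
wrist_force: [-0.2, 0.3, -3.6]
grip_width: 0.271
gripper_force: 61.0
```

Emit:
{"op": "step_arm", "data": {
  "increments": [
    [[0,0,0],[0,0,0],15],
    [[0,0,0],[0,0,0],15],
    [[0,0,0],[0,0,0],15]
  ]
}}

```text
time: 13.72
ee_pos: [407.1, 317.0, 206.2]
tcp_rot: [0.946, 0.325, -0.003, -0.002]
wrist_force: [0.5, -0.6, -3.2]
grip_width: 0.269
gripper_force: 61.1
```

```bash
python3 plan.py 407.5 318 96 -52 0 5 15; python3 - <<'E'
from h import *
s=env.observe();from scipy.spatial.transform import Rotation as R
M=R.from_quat(s['tcp_rot']).as_matrix();p=s['ee_pos'];c=p+56*M[:,2];print(p,c)
for n in('scene','top'):
    i,im,d=cam(n);P=cloud(i,d);L=(P-c)@M;V=im.max(-1)
    m=(d>0)&(abs(L[...,0])<40)&(abs(L[...,1])<65)&(abs(L[...,2])<40);q=L[m]
    print(n,len(q),np.percentile(q,[2,50,98],axis=0).round(1).tolist())
    t=m&(L[...,2]<-15)&(abs(L[...,1])>17)&(V<90);q=L[t]
    if len(q)>20: print('slopes',np.linalg.lstsq(np.c_[q[:,:2],np.ones(len(q))],q[:,2],rcond=None)[0].round(3))
E
```

```text
[[[0.3,0.0,22.0],[-0.001,0.001,-0.0],15.0],[[0.2,0.0,22.1],[-0.001,0.0,-0.001],15.0],[[0.2,-0.0,22.0],[-0.002,0.001,0.0],15.0],[[0.3,-0.1,22.1],[-0.001,0.001,-0.0],15.0],[[0.2,-0.1,22.0],[-0.001,0.0,-0.001],15.0]]
at [407.1 317.  206.2] end err [0. 0. 0.] max 22.1022623276442 0.0022360679774997894
[407.10590856 316.9604778  206.23993385] [406.7556432  317.10379667 150.24121267]
scene 387 [[-24.6, -36.0, -36.7], [2.5, 31.8, -17.9], [20.4, 51.9, 21.0]]
slopes [ 5.0000e-03  1.3000e-02 -2.1298e+01]
top 143 [[-29.1, 27.5, -27.2], [-12.5, 39.6, -21.0], [15.5, 49.6, 17.6]]
slopes [ 1.9000e-02  1.0000e-01 -2.5792e+01]
```

Emit:
{"op": "step_arm", "data": {
  "increments": [
    [[0.3,0,25],[-0.001,0.001,0],15],
    [[0.2,0,25],[-0.001,0,0],15],
    [[0.2,0,25],[-0.001,0.001,0],15],
    [[0.3,0,25],[-0.001,0.001,0],15],
    [[0.2,0,13],[-0.001,0,0],15]
  ]
}}

```text
time: 14.23
ee_pos: [407.0, 317.0, 91.0]
tcp_rot: [0.946, 0.324, -0.002, 0.0]
wrist_force: [-0.1, 1.2, -3.1]
grip_width: 0.269
gripper_force: 61.0
```

Emit:
{"op": "step_arm", "data": {
  "increments": [
    [[0,0,4],[0,0,0],15],
    [[0,0,3],[0,0,0],15],
    [[0,0,0],[0,0,0],15]
  ]
}}

```text
time: 14.48
ee_pos: [408.0, 318.2, 87.1]
tcp_rot: [0.946, 0.325, -0.0, -0.0]
wrist_force: [-0.8, -0.4, -2.6]
grip_width: 0.271
gripper_force: 61.0
```

Emit:
{"op": "step_arm", "data": {
  "increments": [
    [[0,0,1.5],[0,0,0],15],
    [[0,0,0],[0,0,0],15]
  ]
}}

```text
time: 14.65
ee_pos: [408.0, 318.5, 86.0]
tcp_rot: [0.946, 0.325, -0.0, -0.0]
wrist_force: [0.0, -0.0, -2.9]
grip_width: 0.277
gripper_force: 61.0
```

Emit:
{"op": "step_arm", "data": {
  "increments": [
    [[0,0,1.5],[0,0,0],15],
    [[0,0,0],[0,0,0],15]
  ]
}}

```text
time: 14.82
ee_pos: [407.7, 318.4, 84.0]
tcp_rot: [0.946, 0.325, -0.0, -0.0]
wrist_force: [-0.6, 0.1, -2.9]
grip_width: 0.27
gripper_force: 61.0
```

Emit:
{"op": "step_arm", "data": {
  "increments": [
    [[0,0,1],[0,0,0],15],
    [[0,0,0],[0,0,0],15]
  ]
}}

```text
time: 14.98
ee_pos: [408.0, 318.5, 83.6]
tcp_rot: [0.946, 0.325, -0.0, -0.0]
wrist_force: [-1.9, -2.4, 5.9]
grip_width: 0.271
gripper_force: 62.4
```

Contact with the mat. Open slowly and straight, then withdraw.

Emit:
{"op": "step_arm", "data": {
  "increments": [
    [[0,0,0],[0,0,0],28],
    [[0,0,0],[0,0,0],36],
    [[0,0,0],[0,0,0],50],
    [[0,0,0],[0,0,0],70],
    [[0,0,0],[0,0,0],85]
  ]
}}

```text
time: 15.4
ee_pos: [407.6, 318.4, 82.7]
tcp_rot: [0.946, 0.325, -0.001, -0.0]
wrist_force: [0.6, 0.5, -0.0]
grip_width: 0.827
gripper_force: 0.0
```

Emit:
{"op": "step_arm", "data": {
  "increments": [
    [[0,0,0],[0,0,0],85],
    [[0,0,0],[0,0,0],85],
    [[0,0,0],[0,0,0],85],
    [[0,0,-10],[0,0,0],85],
    [[0,0,-20],[0,0,0],85]
  ]
}}

```text
time: 15.82
ee_pos: [406.8, 317.7, 111.8]
tcp_rot: [0.946, 0.325, -0.003, 0.0]
wrist_force: [0.4, -0.4, 0.3]
grip_width: 1.0
gripper_force: 0.0
```

Emit:
{"op": "step_arm", "data": {
  "increments": [
    [[0,0,-30],[0,0,0],85],
    [[0,0,-30],[0,0,0],85],
    [[0,0,-30],[0,0,0],85],
    [[0,0,0],[0,0,0],85],
    [[0,0,0],[0,0,0],85]
  ]
}}

```text
time: 16.23
ee_pos: [408.3, 318.7, 204.9]
tcp_rot: [0.946, 0.325, 0.001, -0.001]
wrist_force: [-0.2, -0.8, -0.6]
grip_width: 0.995
gripper_force: 0.0
```

```bash
python3 look.py; python3 - <<'E'
from h import *
i,im,d=cam('scene');P=cloud(i,d);X,Y,z=P[...,0],P[...,1],P[...,2];V=im.max(-1);cv2.imwrite('pics/s5.png',cv2.resize(im,(800,600)))
m=(d>0)&(abs(X-407)<90)&(abs(Y-318)<90)
for lo,hi in((44,56),(130,148)):
    q=P[m&(z>lo)&(z<hi)]
    if len(q): print(len(q),q.mean(0).round(1),cv2.minAreaRect(q[:,:2].astype(np.float32)))
E
```

```text
16.2333 [408.3 318.7 204.9] head [408.3 318.8 148.9] [-0.2 -0.8 -0.6] lean 0.1 yhead -52.0
top36 80 Y [60.9 61.7 62.7 71.8 81.9] X [672.9 713.2]
all 202 Y [ 60.9  62.8  64.   89.  115.2] X [671.9 713.1]
58 [426.5 289.1  48.6] ((407.4559326171875, 310.4876403808594), (40.67356872558594, 91.2817611694336), 41.61841583251953)
49 [408.3 313.5 136.2] ((406.4934387207031, 316.2191162109375), (25.96859359741211, 28.08054542541504), 36.78551483154297)
```

View pics/s5.png

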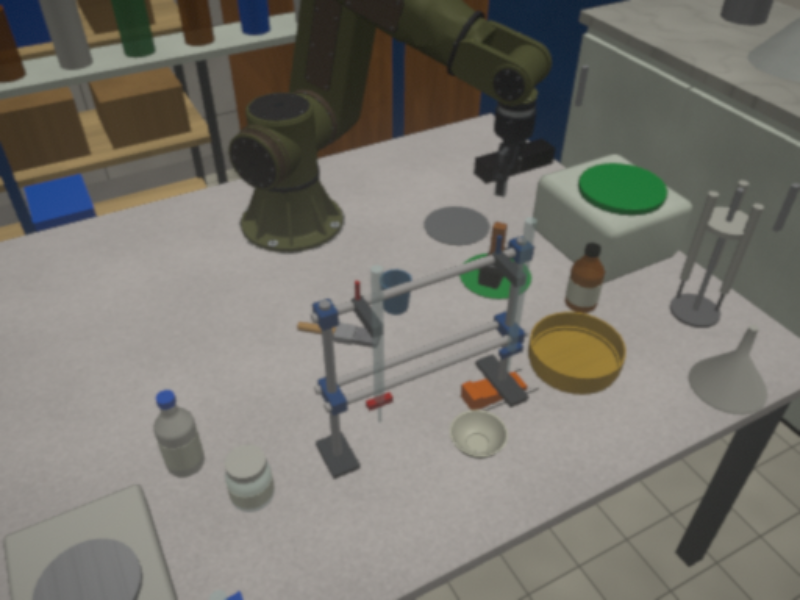

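The mallet stands upright on the bench mat at (495,265). The wedge, at (490,388), is home under the foot, the ware has not moved and the arm is clear.

```bash
python3 -c "
from cell import job_done
print(job_done())"
```

```text
the job is handed in; nothing more can be done
None
```

The job is handed in, with no verdict shown: the mallet drove the wedge to its stop in short taps (force rose to 21 N) and now stands upright, released, about mid-mat; the bottles and other ware look undisturbed.

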